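Clamp a moka pot boiler in a quick-release counter vise

ROBOT

A 6-joint arm with a two-finger parallel gripper is mounted at the origin on the work surface. World frame = base frame: x ahead of the robot, y to its left, z up, the work surface at z = 0. Lengths are in m, angles in rad, forces in N, time in s.
With the tool pointing down it reaches from about 0.275 to 0.875 m from the base axis. Payload 12.5 kg.
Tool frame: the origin (TCP) lies at the very end of the fingers, on their centre line; the grasp point (between the pads) lies grip_depth behind it (grip_depth is the distance from the TCP to the grasp point, in m); z points along the fingers, y is the line along which they close (so a half turn about z gives the same grasp; the last joint's range is limited). The gripper opens to 85 mm and grips with 20 to 120 N. Pads are 22 mm wide; open, the fingers measure 114 mm over their backs; the gripper's body (76 mm by 85 mm) begins 54 mm behind the grasp point. The pads swing forward as they close: fully open they stand 13 mm farther back than shut.
Start: joints at [1.036, 0.351, 1.652, -0, 1.139, -0.085], TCP at [0.239, 0.495, 0.231] pointing down, gripper open.
Joint ranges: [-2.75, 2.75], [-0.79, 2.1], [0.01, 2.65], [-1.57, 4.71], [0.07, 3.14], [-2.87, 2.87]. Speed limits (rad/s): [2.22, 2.22, 2.79, 3.14, 3.14, 3.14].

INTERFACE

Orientations are given as a unit quaternion [x, y, z, w].
In Python, from workcell import * gives the robot as it stands.
- The arm moves only by the tool jog_arm, never from a script. Its argument "plan" is a list of rows, each a list of 2 entries, a list of its own where there are three numbers: the shift along the tool's x, y, z in m, then the turn about the tool's z in degrees. In form: [[[x, y, z], roll], ...]. A call has 1 to 20 rows; each row shifts and turns the commanded pose from where the row before left it, along the tool's axes as they then stand; what a row does not reach is not made up. A row lasts 1/8 s, in which the tool goes at most 62.5 mm and 10.7 degrees, less where a joint would pass 70% of its speed; a pose out of reach is approached as far as the arm can. A call is refused whole if a number of a shift passes 0.0625 or a number of a turn 10.7, either way. A call with a gripper value outside its range is refused whole. "claw" is the finger opening in m, from 0 to 0.0854, set as the call begins (left out, the last holds). The fingers move at their own pace and stop on an object; "force" is the grip in N (left out, the last holds). Time passes only in rows, so rows that do not move let the fingers close. It gives the time, the measured TCP pose, the force, the opening and the grip force at its end, in the units of the state.
- state(): the state, without advancing time (a new reading comes with each control period).
- camera(name): name is "scene" or "top" or "wrist"; returns the picture (480x640x3 uint8, red, green, blue); there is no depth.
- camera_info(name): a dict with "intrinsics" (3x3 intrinsics, pixels), "R" (3x3) and "t" (3): a world point X has camera coordinates R X + t. Camera axes: x right, y down, z forward; pixel columns grow to the right and rows downward; lengths in m; the calibration is good to about 2 mm. The wrist camera is an equidistant fisheye: a pixel r from the principal point sees the ray r / f radians off the axis. A picture is of the moment at which its call begins: read the wrist's pose just before it. camera_info takes no time and is no camera call; for the wrist camera it gives the pose at the moment of the call.
- finish_job(): hands the job in; it is judged then, once.
The state is a dict: "time_s": time; "joint_positions": joint angles; "dq": joint speeds; "joint_efforts": joint torques, N m; "ee_pos": TCP position; "tool_rot": TCP orientation; "force": force on the tool from outside, world axes, zero at the start; "ft_torque": the same for the moment, N m; "grip_width": opening from 0.0 (shut) to 1.0 (fully open); "gripper_force": force on a finger pad.
Only numpy, scipy, OpenCV 4.12 (cv2) and the standard library are available. Lean on these libraries where they do the work, as an engineer would, in place of code of your own. Each camera call takes 0.05 s, during which the arm holds its last target. There are 200 camera calls.

TASK

Clamp the moka pot's boiler in the counter vise so that its stuck filter can be worked on: press the quick-release lever down and, keeping it pressed, push the sliding jaw until the boiler is snug against the fixed jaw's liner, then let the lever come up so that the jaw locks. Turn the knob clockwise until the boiler is held firmly, at a clamping force of about 45 N, and let go. Do not ram or crush the thin boiler or overload the lever, and leave the other things on the counter alone.

Things in the scene. Friction and masses are not known exactly. Their poses are not given: they have to be found in the camera images.
- vise: Grey iron counter vise, fixed to the counter. Origin: centre of the underside of its bed, 120 (x) by 350 (y) by 12 mm thick. Its y axis is the slide direction, from the sliding jaw (with knob and lever) to the fixed jaw at the +y end; its -x side, where the lever sticks out, faces the robot.
- fixed_jaw (a point): Centre of the iron front face of the fixed jaw, 42 mm above the counter (block 92 mm wide, top 66 mm above the counter). The black rubber liner's clamping face stands 6 to 14 mm proud of this point towards the vise's -y: its wear differs each time and is not measured, so it must be found by feel.
- carriage: Sliding jaw: iron block 88 by 78 mm, top 63 mm above the counter, with knob, lever and a steel clamping plate (84 mm wide, 46 high) in front. Origin: on the knob's axis at the bed's top; the clamping face is 74 mm from it along the vise's +y with the knob at 0. Slides 105 mm along the vise's y; held by teeth of 6 mm pitch unless the lever is pressed, then drags with about 2 N.
- lever: Steel quick-release lever. Origin on its hinge, along the vise's y; level when released, its z axis tilts as it is pressed. The paddle takes 6 N to start; the half-nut's teeth clear the rack from 5 mm down (8 N); stop at 0.2 rad, 14 mm (12 N). Let go, it springs up and the teeth drop in, shifting the jaw by up to 3 mm or seating fully only once the screw is tightened. Load: at most 45 N.
- lever_pad (a point): Centre of the top of the lever's paddle, where to press down, 55 mm above the counter when released, 71 mm to the vise's -x from the hinge. The paddle is 46 (vise x) by 62 mm (vise y) with a lip 11 mm high along each y end, 52 mm apart inside; closed fingers pressing between the lips push the jaw along by a lip or by friction.
- knob (a joint): Knob angle, rad; 0 at the start, grows clockwise from above, stop at 4.7; drives the clamping plate out by 3 mm per rad. Slack out, force grows about 40 N per rad (sprung plate). Each N of clamping adds 0.003 N m to the moment felt; friction of 0.26 N m comes on top and can flip sign at rest, so compare readings taken alike: a rise of 0.12 N m over the first turns is right. It stays as left.
- knob_grip (a point): Middle of the knob's wooden grip bar, on its vertical axis, 100 mm above the counter. The bar is 14 mm thick along this point's x, 52 mm long along its y, 30 mm high (85 to 115 mm above the counter): pinch it from above across x. It stands over the middle of the sliding jaw.
- boiler: Loose aluminium lower half of a moka pot, octagonal, 80 mm across flats, 66 mm high (the upper 20 mm a neck 62 mm across), about 0.35 kg; sliding it along the bed takes 1 to 4 N. Two flats roughly face the jaws. Origin: centre of its underside, 12 mm above the counter. Its wall dents above 85 N; while the lever is pressed do not push it with more than 35 N.
- pot_top: Bystander: upper half of the moka pot, 114 mm high with a black handle, on a flat green trivet 140 mm across and 8 mm thick. Origin: centre of its underside.
- canister: Bystander: stainless canister, 90 mm across, 130 mm high. Origin: centre of its underside.
- bowl: Bystander: small white ceramic bowl, 100 mm across, 45 mm high. Origin: centre of its underside.
- stick: Bystander: wooden stirring stick lying on the counter, 190 by 13 by 8 mm, long along its x. Origin: centre of its underside.
Mind the look-alikes: they are no part of the job. Leave any black or yellow look-alike of the boiler alone.

How it is judged:
By the outcome, as a careful person would: the job done as asked, in the order asked, and still so for the second after the job is handed in, with the robot touching nothing.
It also fails if it takes over 72 s, if anything falls off the work surface, if the arm or the gripper's body presses on something with over 40 N, if the wrist force passes 120 N, or if a joint passes its speed limit or range.

## Working session

There is one attempt and no reset: what is moved stays moved. The work goes in short steps, Python scripts to look and compute and a tool call to move; the robot and the scene stay as the last step left them, time stands still between calls to the robot, and variables do not carry over. Pictures are saved under pics/ and viewed, at most 10 in all, crops included, and the job is handed in when it is done.

Besides the shell and the picture viewer there is one more tool, called after "Emit:" as name(argument=value, ...), one argument or row to a line, values as JSON. jog_arm: Moves the arm, as the interface text tells. Its arguments: {"type":"object","properties":{"plan":{"type":"array"},"claw":{"type":"number"},"force":{"type":"number"}},"required":["plan"]}

```bash
mkdir -p pics; python3 - <<'E'
from workcell import *
import cv2
s=state();print(s)
for n in("scene","top"):
    im=camera(n);cv2.imwrite(f"pics/{n}0.png",im[:,:,::-1])
    i=camera_info(n);print(n,i)
E
```

```text
{'time_s': 0.0, 'joint_positions': array([ 1.03636673e+00,  3.51263107e-01,  1.65242614e+00,  3.40114852e-05,
        1.13908884e+00, -8.45745891e-02]), 'dq': array([-0.00057338, -0.00012276,  0.00074011,  0.00033171,  0.00155221,
        0.00035283]), 'joint_efforts': array([ 1.31329165e-03, -5.06103230e+01, -2.91405559e+01, -7.08379412e-05,
        4.55618429e-03,  1.71653475e-06]), 'ee_pos': array([0.23894815, 0.49501738, 0.23074292]), 'tool_rot': array([ 2.23042600e-01,  9.74808518e-01, -5.59850768e-04, -1.95239871e-04]), 'force': array([-1.14642523,  0.27298388,  0.62834079]), 'ft_torque': array([-0.03914357, -0.03560442,  0.00599698]), 'gripper_force': 0.0, 'grip_width': 1.0020141617755594}
scene {'intrinsics': array([[587.2341369 ,   0.        , 323.05258928],
       [  0.        , 587.2341369 , 248.27545312],
       [  0.        ,   0.        ,   1.        ]]), 'R': array([[-0.65050435,  0.75947805, -0.00609743],
       [ 0.57558924,  0.48773124, -0.65636519],
       [-0.49552105, -0.43047802, -0.75441869]]), 't': array([ 0.25536028, -0.34403858,  1.69125042])}
top {'intrinsics': array([[559.4392805 ,   0.        , 312.74610833],
       [  0.        , 559.4392805 , 236.04337257],
       [  0.        ,   0.        ,   1.        ]]), 'R': array([[-0.01892809, -0.99980065, -0.00635529],
       [-0.98455932,  0.01974517, -0.17393412],
       [ 0.17402493,  0.00296492, -0.98473678]]), 't': array([0.18103999, 0.56926418, 1.05681501])}
```

View pics/top0.png

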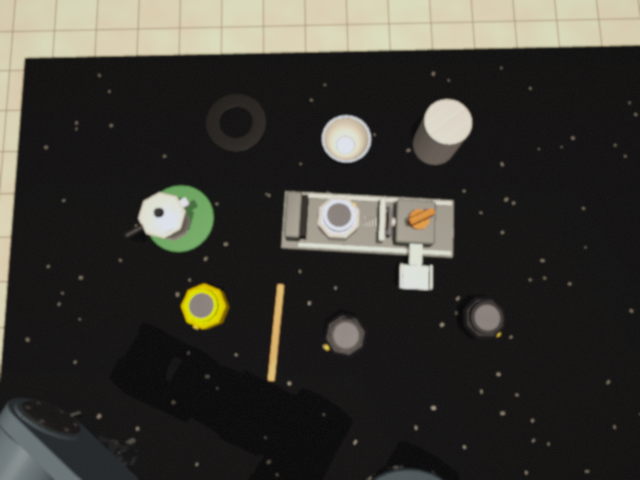

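View pics/scene0.png

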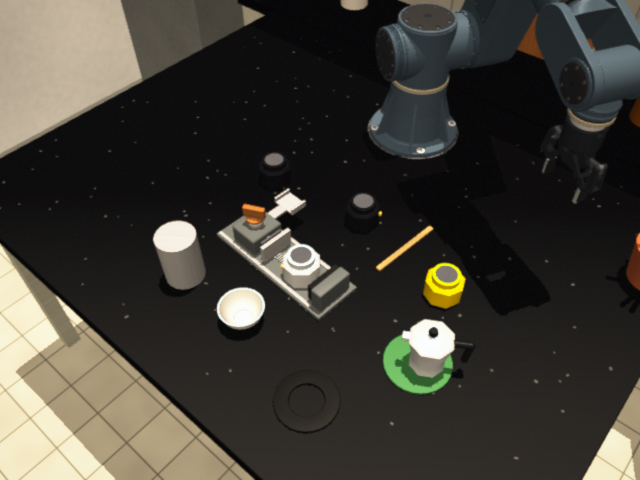

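The top view shows the vise with the fixed jaw at left (295,215), boiler at (339,217), knob at (421,218) and lever paddle at (416,277). I'll enlarge that area.

```bash
cat > h.py <<'E'
import numpy as np,cv2
from workcell import *
def bp(n,u,v,z):
    i=camera_info(n);R,t,K=i["R"],i["t"],i["intrinsics"]
    d=R.T@np.linalg.solve(K,[u,v,1.]);c=-R.T@t
    return c+d*(z-c[2])/d[2]
E
python3 - <<'E'
from h import *
im=cv2.imread("pics/top0.png")[180:300,270:470]
cv2.imwrite("pics/c0.png",cv2.resize(im,None,fx=4,fy=4,interpolation=cv2.INTER_CUBIC))
E
```

```text
(no output)
```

View pics/c0.png

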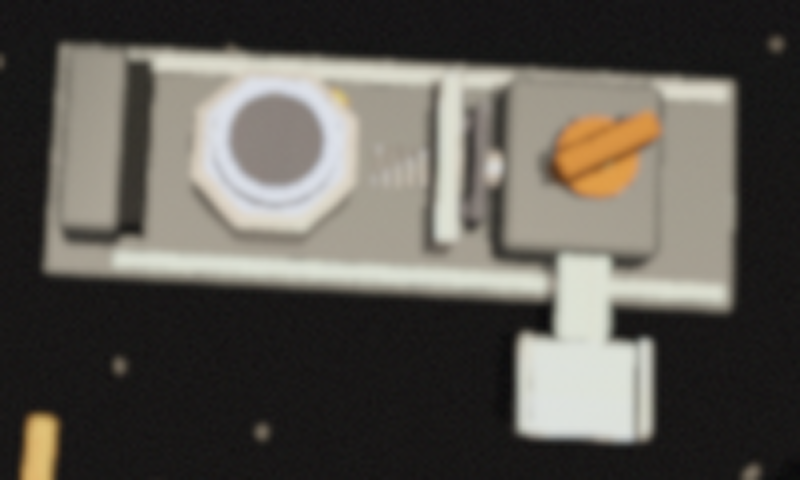

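```bash
python3 - <<'E'
from h import *
f=lambda x,y,z:bp("top",270+x/4,180+y/4,z)
C=[f(*c,.012) for c in((60,42),(737,80),(733,310),(45,272))]
for c in C: print(c)
d=(C[0]+C[3]-C[1]-C[2])[:2];th=np.arctan2(d[1],d[0]);print("vise y dir deg",np.degrees(th),"len",np.linalg.norm(d)/2,"centre",np.mean(C,0))
print("pad",f(584,388,.057),"knob",f(608,147,.115), "knobdisc",f(597,157,.085))
a,b=f(558,172,.115),f(655,122,.115);print("bar",a,b,np.degrees(np.arctan2(*(b-a)[1::-1])))
print("boiler top",f(276,138,.078),"oct",f(275,152,.058),"plate face",f(436,155,.06),"liner",f(124,145,.06))
E
```

```text
[0.67680285 0.2259009  0.012     ]
[ 0.649335   -0.12416135  0.012     ]
[ 0.52948931 -0.11459081  0.012     ]
[0.55598096 0.23480609 0.012     ]
vise y dir deg 85.58867620220538 len 0.35076870022878465 centre [0.60290203 0.05548871 0.012     ]
pad [ 0.48684073 -0.02885731  0.057     ] knob [ 0.59383377 -0.03537091  0.115     ] knobdisc [ 0.59528342 -0.03573398  0.085     ]
bar [ 0.58239023 -0.01142774  0.115     ] [ 0.60534803 -0.05799854  0.115     ] -63.75829589514181
boiler top [0.60927126 0.11805263 0.078     ] oct [0.60652611 0.11782391 0.058     ] plate face [0.60299104 0.03865156 0.06      ] liner [0.6111456  0.19232278 0.06      ]
```

Emit:
jog_arm(
  plan=[
    [[0,0,0],9.8],
    [[0,0,0],9.8],
    [[0,0,0],9.8],
    [[0,0,0],9.8],
    [[0,0,0],9.8],
    [[0,0,0],9.8],
    [[0,0,0],9.8],
    [[-0.035,0.02,0],0],
    [[-0.045,0.025,0],0],
    [[-0.045,0.025,0],0],
    [[-0.045,0.025,0],0],
    [[-0.045,0.025,0],0],
    [[-0.045,0.025,0],0],
    [[-0.045,0.025,0],0],
    [[-0.045,0.025,0],0],
    [[-0.045,0.025,0],0],
    [[-0.045,0.025,0.02],0],
    [[-0.045,0.025,0.04],0],
    [[-0.01,0.0,0.04],0],
    [[0,0,0],0],
  ],
  claw=0,
  force=40,
)

```text
time_s: 2.6
ee_pos: [0.468, -0.0173, 0.1309]
tool_rot: [0.734, 0.679, -0.002, -0.002]
force: [0.3, -0.4, 0.4]
grip_width: -0.001
gripper_force: 0.0
```

```bash
cat >> h.py <<'E'
th=np.radians(85.6);V=np.array([np.cos(th),np.sin(th)]);X=np.array([V[1],-V[0]])
def show(o=(0.60290203,0.05548871)):
    from scipy.spatial.transform import Rotation as Ro
    s=state();p=s["ee_pos"];R=Ro.from_quat(s["tool_rot"]).as_matrix()
    d=p[:2]-o
    print("t",s["time_s"],"vise xy mm",(1e3*X@d).round(1),(1e3*V@d).round(1),"z",(p[2]*1e3).round(1),"yaw_y",np.degrees(np.arctan2(R[1,1],R[0,1])).round(2),"F",s["force"].round(2),"Fv",(V@s["force"][:2]).round(2),"M",s["ft_torque"].round(3),"g",round(float(s["grip_width"]),3),round(float(s["gripper_force"]),1),"q6",s["joint_positions"][5].round(2), "tilt",R[:,2].round(4))
E
python3 - <<'E'
from h import *
show()
for n,p in dict(pad=(.48684,-.02886),knob=(.5945,-.0355),boiler=(.608,.118)).items():
    d=np.array(p)-(0.60290203,0.05548871);print(n,1e3*X@d,1e3*V@d)
cv2.imwrite("pics/w1.png",camera("wrist")[:,:,::-1])
E
```

```text
t 2.6 vise xy mm -128.9 -82.9 z 130.9 yaw_y -4.46 F [ 0.34 -0.41  0.41] Fv -0.38 M [ 0.018 -0.017  0.056] g -0.001 0.0 q6 -0.06 tilt [-5.7e-03  8.0e-04 -1.0e+00]
pad -109.24881538559248 -93.00427959631602
knob -1.396701734080139 -91.36513930296947
boiler 0.2871396035165527 62.718165043574835
```

View pics/w1.png

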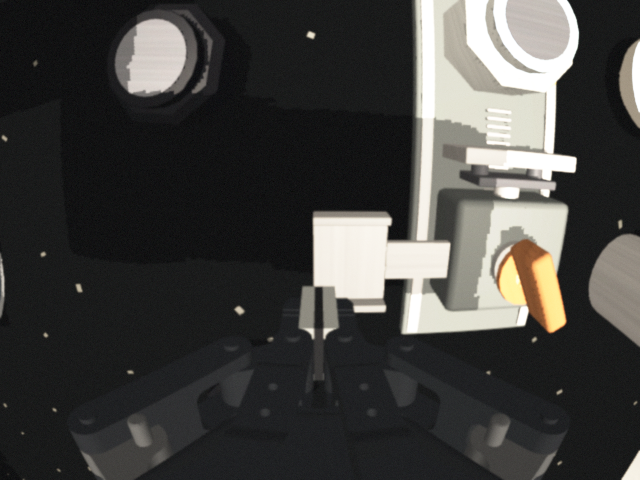

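The wrist view shows the paddle between its lips (rows 217 to 305, cols 314 to 390), with the fingertips at (319,300) just on its robot side. I'll cross-check the paddle centre with this view.

```bash
cat >> h.py <<'E'
def wbp(u,v,z):
    i=camera_info("wrist");R,t,K=i["R"],i["t"],i["intrinsics"]
    q=np.array([(u-K[0,2])/K[0,0],(v-K[1,2])/K[1,1]]);r=np.hypot(*q)
    d=R.T@np.array([*(np.sin(r)*q/r),np.cos(r)]);c=-R.T@t
    P=c+d*(z-c[2])/d[2];e=P[:2]-(0.60290203,0.05548871);return (1e3*X@e).round(1),(1e3*V@e).round(1)
E
python3 - <<'E'
from h import *
for p in((314,223,.055),(390,223,.055),(370,305,.066),(352,213,.066),(520,250,.115),(550,325,.115)):print(p,wbp(*p))
E
```

```text
(314, 223, 0.055) (np.float64(-130.5), np.float64(-64.6))
(390, 223, 0.055) (np.float64(-83.4), np.float64(-64.5))
(370, 305, 0.066) (np.float64(-95.0), np.float64(-115.4))
(352, 213, 0.066) (np.float64(-108.3), np.float64(-55.6))
(520, 250, 0.115) (np.float64(-25.5), np.float64(-62.2))
(550, 325, 0.115) (np.float64(6.9), np.float64(-108.8))
```

Emit:
jog_arm(
  plan=[
    [[-0.002,0.02,0.02],0],
    [[0,0,0.03],0],
    [[0,0,0.015],0],
    [[0,0,0.006],0],
    [[0,0,0],0],
    [[0,0,0.003],0],
    [[0,0,0.003],0],
    [[0,0,0],0],
  ],
)

```text
time_s: 3.65
ee_pos: [0.4894, -0.0204, 0.0559]
tool_rot: [0.734, 0.68, -0.0, -0.0]
force: [0.8, -0.2, -0.2]
grip_width: 0.001
gripper_force: 0.0
```

```bash
python3 -c "
from h import *
show()"
```

```text
t 3.65 vise xy mm -107.3 -84.4 z 55.9 yaw_y -4.38 F [ 0.81 -0.16 -0.19] Fv -0.1 M [0.03  0.004 0.012] g 0.001 0.0 q6 -0.06 tilt [-1.e-04  0.e+00 -1.e+00]
```

Emit:
jog_arm(
  plan=[
    [[0,0,0.002],0],
    [[0,0,0.002],0],
    [[0,0,0.002],0],
    [[0,0,0.002],0],
    [[0,0,0],0],
    [[0,0,0],0],
  ],
)

```text
time_s: 4.4
ee_pos: [0.49, -0.0205, 0.0485]
tool_rot: [0.734, 0.68, 0.0, 0.0]
force: [-1.4, 0.3, 8.5]
grip_width: 0.002
gripper_force: 4.5
```

```bash
python3 -c "
from h import *
show()"
```

```text
t 4.4 vise xy mm -106.8 -84.4 z 48.5 yaw_y -4.37 F [-1.38  0.3   8.52] Fv 0.2 M [0.016 0.252 0.006] g 0.002 4.5 q6 -0.06 tilt [ 1.1e-03 -2.0e-04 -1.0e+00]
```

Emit:
jog_arm(
  plan=[
    [[0,0,0.002],0],
    [[0,0,0.002],0],
    [[0,0,0],0],
    [[0.003,0,0],0],
    [[0.003,0,0],0],
    [[0.003,0,0],0],
    [[0.003,0,0],0],
    [[0.003,0,0],0],
    [[0.003,0,0],0],
    [[0.003,0,0],0],
    [[0.003,0,0],0],
    [[0,0,0],0],
  ],
)

```text
time_s: 5.9
ee_pos: [0.4923, 0.0035, 0.0448]
tool_rot: [0.734, 0.68, 0.001, 0.001]
force: [-0.6, 2.3, 10.3]
grip_width: 0.001
gripper_force: 5.5
```

```bash
python3 -c "
from h import *
show()"
```

```text
t 5.9 vise xy mm -106.3 -60.3 z 44.8 yaw_y -4.37 F [-0.65  2.34 10.32] Fv 2.28 M [ 0.21   0.023 -0.017] g 0.001 5.5 q6 -0.01 tilt [ 2.3e-03 -1.0e-04 -1.0e+00]
```

Emit:
jog_arm(
  plan=[
    [[0.002,0,0],0],
    [[0.002,0,0],0],
    [[0.002,0,0],0],
    [[0.002,0,0],0],
    [[0.002,0,0],0],
  ],
)

```text
time_s: 6.52
ee_pos: [0.4931, 0.0132, 0.0448]
tool_rot: [0.734, 0.68, 0.001, 0.001]
force: [-1.2, -2.2, 10.9]
grip_width: -0.001
gripper_force: 5.5
```

```bash
python3 -c "
from h import *
show()
im=camera('top')[180:300,270:470]
cv2.imwrite('pics/c1.png',cv2.resize(im[:,:,::-1],None,fx=4,fy=4,interpolation=cv2.INTER_CUBIC))"
```

```text
t 6.525 vise xy mm -106.3 -50.5 z 44.8 yaw_y -4.37 F [-1.21 -2.22 10.88] Fv -2.3 M [-0.399  0.125 -0.015] g -0.001 5.5 q6 0.01 tilt [ 2.3e-03 -5.0e-04 -1.0e+00]
```

View pics/c1.png

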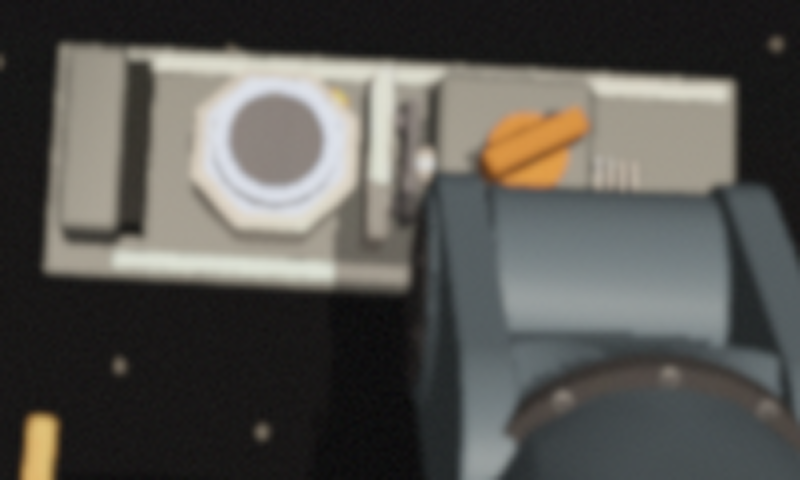

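The plate at col 380 is about 5 mm from the boiler, and the jaw follows the paddle. I'll keep pushing.

Emit:
jog_arm(
  plan=[
    [[0.0015,0,0],0],
    [[0.0015,0,0],0],
    [[0.0015,0,0],0],
    [[0.0015,0,0],0],
    [[0.0015,0,0],0],
    [[0.0015,0,0],0],
    [[0.0015,0,0],0],
    [[0.0015,0,0],0],
  ],
)

```text
time_s: 7.58
ee_pos: [0.494, 0.0251, 0.0448]
tool_rot: [0.734, 0.68, 0.001, 0.001]
force: [-1.0, -3.5, 10.9]
grip_width: -0.001
gripper_force: 5.5
```

```bash
python3 -c "
from h import *
show()"
```

```text
t 7.575 vise xy mm -106.3 -38.7 z 44.8 yaw_y -4.37 F [-1.03 -3.47 10.91] Fv -3.54 M [-0.639  0.101  0.011] g -0.001 5.5 q6 0.03 tilt [ 2.2e-03 -6.0e-04 -1.0e+00]
```

Emit:
jog_arm(
  plan=[
    [[0.0015,0,0],0],
    [[0.0015,0,0],0],
    [[0.0015,0,0],0],
    [[0.0015,0,0],0],
  ],
)

```text
time_s: 8.07
ee_pos: [0.4945, 0.0311, 0.0449]
tool_rot: [0.734, 0.68, 0.001, 0.001]
force: [-0.9, -4.4, 10.7]
grip_width: -0.003
gripper_force: 5.5
```

```bash
python3 -c "
from h import *
show()"
```

```text
t 8.075 vise xy mm -106.3 -32.7 z 44.9 yaw_y -4.37 F [-0.94 -4.36 10.67] Fv -4.42 M [-0.626  0.107 -0.044] g -0.003 5.5 q6 0.05 tilt [ 2.3e-03 -5.0e-04 -1.0e+00]
```

Emit:
jog_arm(
  plan=[
    [[0.001,0,0],0],
    [[0.001,0,0],0],
    [[0.001,0,0],0],
    [[0.001,0,0],0],
  ],
)

```text
time_s: 8.57
ee_pos: [0.4947, 0.0351, 0.0448]
tool_rot: [0.734, 0.68, 0.001, 0.001]
force: [-0.8, -3.1, 12.3]
grip_width: -0.003
gripper_force: 5.5
```

Emit:
jog_arm(
  plan=[
    [[0.001,0,0],0],
    [[0.001,0,0],0],
    [[0.001,0,0],0],
    [[0.001,0,0],0],
  ],
)

```text
time_s: 9.07
ee_pos: [0.4951, 0.039, 0.0449]
tool_rot: [0.734, 0.68, 0.001, 0.001]
force: [-1.0, -4.2, 10.1]
grip_width: -0.0
gripper_force: 5.5
```

Emit:
jog_arm(
  plan=[
    [[0.001,0,0],0],
    [[0.001,0,0],0],
    [[0.001,0,0],0],
  ],
)

```text
time_s: 9.45
ee_pos: [0.4952, 0.0421, 0.0448]
tool_rot: [0.734, 0.68, 0.001, 0.001]
force: [-1.2, -3.5, 10.7]
grip_width: -0.0
gripper_force: 5.5
```

Emit:
jog_arm(
  plan=[
    [[0.001,0,0],0],
    [[0.001,0,0],0],
    [[0.001,0,0],0],
  ],
)

```text
time_s: 9.82
ee_pos: [0.4953, 0.0447, 0.0448]
tool_rot: [0.733, 0.68, 0.0, 0.001]
force: [-2.3, -6.2, 10.4]
grip_width: -0.001
gripper_force: 5.5
```

Emit:
jog_arm(
  plan=[
    [[0.001,0,0],0],
    [[0.001,0,0],0],
    [[0.001,0,0],0],
  ],
)

```text
time_s: 10.2
ee_pos: [0.4954, 0.0477, 0.0447]
tool_rot: [0.734, 0.68, 0.0, 0.001]
force: [-1.9, -6.0, 11.1]
grip_width: 0.001
gripper_force: 5.5
```

Emit:
jog_arm(
  plan=[
    [[0.001,0,0],0],
    [[0.001,0,0],0],
  ],
)

```text
time_s: 10.45
ee_pos: [0.4955, 0.0498, 0.0447]
tool_rot: [0.733, 0.68, 0.0, 0.001]
force: [-2.0, -6.0, 11.7]
grip_width: -0.0
gripper_force: 5.5
```

```bash
python3 -c "
from h import *
show()
im=camera('top')[180:300,270:470]
cv2.imwrite('pics/c2.png',cv2.resize(im[:,:,::-1],None,fx=4,fy=4,interpolation=cv2.INTER_CUBIC))"
```

```text
t 10.45 vise xy mm -106.6 -14.0 z 44.7 yaw_y -4.36 F [-2.05 -6.02 11.72] Fv -6.15 M [-1.066  0.348 -0.025] g -0.0 5.5 q6 0.08 tilt [ 1.4e-03 -9.0e-04 -1.0e+00]
```

View pics/c2.png

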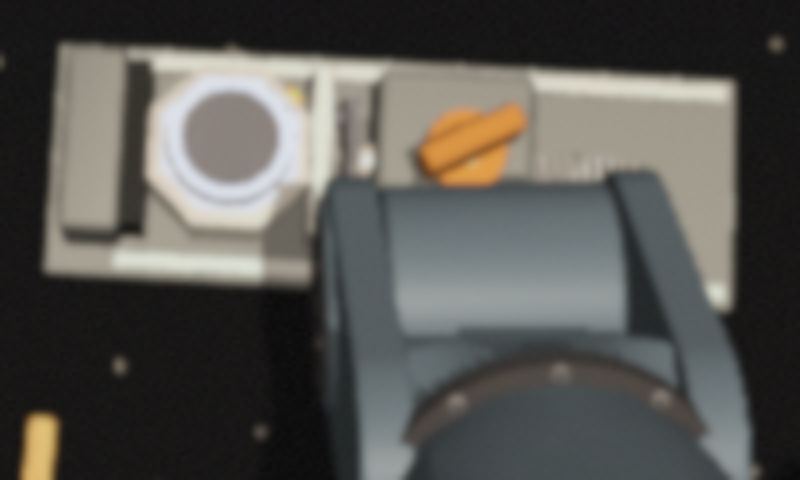

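The boiler's left flat at col 147 is at or near the liner edge (col about 150). I'll keep going gently until the force rises clearly.

Emit:
jog_arm(
  plan=[
    [[0.001,0,0],0],
    [[0.001,0,0],0],
    [[0,0,0],0],
  ],
)

```text
time_s: 10.88
ee_pos: [0.4956, 0.0513, 0.0447]
tool_rot: [0.733, 0.68, -0.0, 0.001]
force: [-1.9, -9.8, 10.9]
grip_width: -0.001
gripper_force: 8.8
```

Emit:
jog_arm(
  plan=[
    [[0.001,0,0],0],
    [[0.001,0,0],0],
    [[0,0,0],0],
  ],
)

```text
time_s: 11.25
ee_pos: [0.4957, 0.0522, 0.0446]
tool_rot: [0.733, 0.68, -0.001, 0.001]
force: [-2.0, -21.1, 11.1]
grip_width: -0.0
gripper_force: 12.8
```

Emit:
jog_arm(
  plan=[
    [[0.001,0,0],0],
    [[0.001,0,0],0],
    [[0,0,0],0],
  ],
)

```text
time_s: 11.62
ee_pos: [0.4958, 0.0532, 0.0446]
tool_rot: [0.733, 0.68, -0.001, 0.002]
force: [-2.0, -32.1, 9.8]
grip_width: -0.001
gripper_force: 19.3
```

Snug: the lip is carrying the push and the force rises steeply. I'll ease off the push, then release the lever.

Emit:
jog_arm(
  plan=[
    [[-0.001,0,0],0],
    [[-0.001,0,0],0],
    [[-0.001,0,0],0],
    [[0,0,0],0],
  ],
)

```text
time_s: 12.12
ee_pos: [0.4957, 0.0517, 0.0447]
tool_rot: [0.733, 0.68, -0.0, 0.001]
force: [-2.5, -16.4, 11.5]
grip_width: 0.001
gripper_force: 13.7
```

```bash
python3 -c "
from h import *
show()"
```

```text
t 12.125 vise xy mm -106.6 -12.0 z 44.7 yaw_y -4.35 F [ -2.54 -16.39  11.51] Fv -16.54 M [-2.731  0.384 -0.018] g 0.001 13.7 q6 0.09 tilt [ 0.0011 -0.0021 -1.    ]
```

Emit:
jog_arm(
  plan=[
    [[0,0,-0.002],0],
    [[0,0,-0.002],0],
    [[0,0,-0.002],0],
    [[0,0,-0.002],0],
    [[0,0,-0.002],0],
    [[0,0,0],0],
    [[-0.002,0,-0.002],0],
    [[-0.004,0,-0.004],0],
    [[0,0,-0.01],0],
    [[0,0,0],0],
  ],
)

```text
time_s: 13.38
ee_pos: [0.4953, 0.0475, 0.071]
tool_rot: [0.734, 0.68, 0.001, 0.001]
force: [0.7, 0.9, 0.1]
grip_width: -0.0
gripper_force: 0.0
```

```bash
python3 -c "
from h import *
show()"
```

```text
t 13.375 vise xy mm -106.7 -16.2 z 71.0 yaw_y -4.37 F [0.72 0.95 0.06] Fv 1.0 M [ 0.01  -0.019  0.023] g -0.0 0.0 q6 0.08 tilt [ 1.9e-03  1.0e-04 -1.0e+00]
```

Emit:
jog_arm(
  plan=[
    [[0,0,-0.05],0],
    [[0,0,-0.05],0],
    [[0,0.03,-0.01],0],
    [[0,0.04,0],0],
    [[-0.005,0.035,0],0],
    [[0,0,0],0],
    [[0,0,0],-10.2],
    [[0,0,0],-10.2],
    [[0,0,0],-10.2],
    [[0,0,0],0],
    [[0,0,0],0],
  ],
  claw=0.06,
)

```text
time_s: 14.75
ee_pos: [0.5986, 0.0346, 0.18]
tool_rot: [0.53, 0.848, -0.0, -0.0]
force: [-0.3, -0.5, 0.4]
grip_width: 0.701
gripper_force: 0.0
```

```bash
python3 -c "
from h import *
show()
cv2.imwrite('pics/w2.png',camera('wrist')[:,:,::-1])"
```

```text
t 14.75 vise xy mm -2.7 -21.2 z 180.0 yaw_y 26.01 F [-0.25 -0.48  0.36] Fv -0.5 M [-0.01   0.035 -0.027] g 0.701 0.0 q6 -0.47 tilt [-2.e-04  0.e+00 -1.e+00]
```

View pics/w2.png

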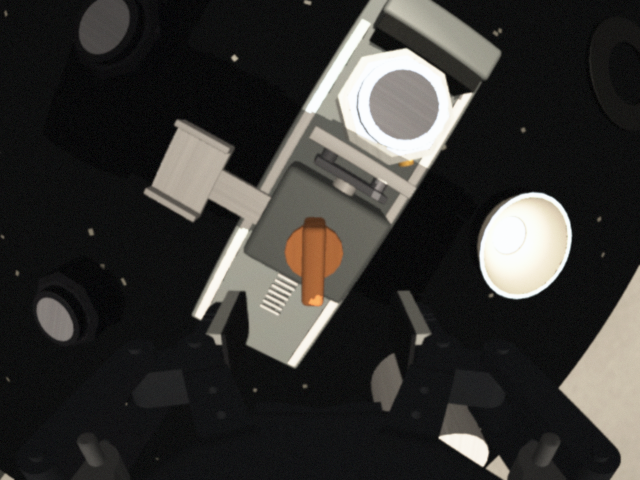

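The bar runs almost straight up the picture, (314,220) to (313,298), so it lines up with the tool's x. The boiler sits between the plate and the liner. Next is the grip offset.

```bash
python3 -c "
from h import *
for p in((314,220,.115),(313,298,.115),(314,259,.115),(314,250,.085)):print(p,wbp(*p))
try:
  print(grip_depth)
except Exception as e: print(e)"
```

```text
(314, 220, 0.115) (np.float64(-15.3), np.float64(-2.5))
(313, 298, 0.115) (np.float64(9.3), np.float64(-45.9))
(314, 259, 0.115) (np.float64(-3.2), np.float64(-23.2))
(314, 250, 0.085) (np.float64(-1.2), np.float64(-27.3))
0.0187
```

Emit:
jog_arm(
  plan=[
    [[-0.002,-0.0015,0.03],0],
    [[0,0,0.03],0],
    [[0,0,0.02],0],
    [[0,0,0.01],0],
    [[0,0,0],0],
    [[0,0,0],0],
  ],
)

```text
time_s: 15.55
ee_pos: [0.599, 0.032, 0.0908]
tool_rot: [0.528, 0.849, 0.0, 0.001]
force: [-0.3, 0.3, -1.1]
grip_width: 0.7
gripper_force: 0.0
```

```bash
python3 -c "
from h import *
show()"
```

```text
t 15.55 vise xy mm -2.1 -23.7 z 90.8 yaw_y 26.2 F [-0.27  0.25 -1.14] Fv 0.23 M [-0.045 -0.    -0.024] g 0.7 0.0 q6 -0.48 tilt [ 0.0013  0.     -1.    ]
```

Emit:
jog_arm(
  plan=[
    [[0,0,0],0],
    [[0,0,0],0],
    [[0,0,0],0],
    [[0,0,0],0],
    [[0,0,0],0],
    [[0,0,0],0],
  ],
  claw=0.0,
  force=40,
)

```text
time_s: 16.3
ee_pos: [0.5973, 0.0317, 0.0903]
tool_rot: [0.529, 0.849, -0.001, -0.001]
force: [-10.4, -1.1, 10.3]
grip_width: 0.154
gripper_force: 39.2
```

```bash
python3 -c "
from h import *
show()"
```

```text
t 16.3 vise xy mm -3.8 -24.2 z 90.3 yaw_y 26.16 F [-10.44  -1.06  10.29] Fv -1.86 M [-0.435  1.504 -0.598] g 0.154 39.2 q6 -0.48 tilt [-0.0031 -0.     -1.    ]
```

Emit:
jog_arm(
  plan=[
    [[0.0005,-0.0015,-0.001],0],
    [[0,0,0],0],
    [[0,0,0],0],
  ],
)

```text
time_s: 16.68
ee_pos: [0.597, 0.0316, 0.0905]
tool_rot: [0.528, 0.849, -0.0, -0.0]
force: [4.4, -2.6, -10.3]
grip_width: 0.159
gripper_force: 40.1
```

```bash
python3 -c "
from h import *
show()"
```

```text
t 16.675 vise xy mm -4.1 -24.3 z 90.5 yaw_y 26.2 F [  4.43  -2.6  -10.33] Fv -2.25 M [-0.301 -0.701 -0.573] g 0.159 40.1 q6 -0.48 tilt [-1.e-04 -0.e+00 -1.e+00]
```

Emit:
jog_arm(
  plan=[
    [[0,0.0004,0.0005],0],
    [[0,0,0],5],
    [[0,0,0],5],
  ],
)

```text
time_s: 17.05
ee_pos: [0.5978, 0.0319, 0.0905]
tool_rot: [0.601, 0.799, 0.0, 0.001]
force: [6.6, -0.4, -10.3]
grip_width: 0.158
gripper_force: 38.9
```

```bash
python3 -c "
from h import *
show()"
```

```text
t 17.05 vise xy mm -3.2 -23.9 z 90.5 yaw_y 16.16 F [  6.57  -0.35 -10.27] Fv 0.15 M [-0.04  -1.124  0.357] g 0.158 38.9 q6 -0.31 tilt [ 1.4e-03 -4.0e-04 -1.0e+00]
```

Emit:
jog_arm(
  plan=[
    [[0,0,0],5],
    [[0,0,0],5],
  ],
)

```text
time_s: 17.3
ee_pos: [0.5989, 0.0321, 0.0906]
tool_rot: [0.668, 0.744, 0.001, 0.002]
force: [13.1, -0.2, -14.0]
grip_width: 0.157
gripper_force: 39.0
```

```bash
python3 -c "
from h import *
show()"
```

```text
t 17.3 vise xy mm -2.2 -23.6 z 90.6 yaw_y 6.16 F [ 13.11  -0.17 -13.97] Fv 0.84 M [ 0.14  -2.102  0.379] g 0.157 39.0 q6 -0.13 tilt [ 4.e-03 -2.e-04 -1.e+00]
```

Emit:
jog_arm(
  plan=[
    [[0,0,0],5],
    [[0,0,0],5],
  ],
)

```text
time_s: 17.55
ee_pos: [0.6, 0.0321, 0.0906]
tool_rot: [0.73, 0.683, 0.002, 0.002]
force: [19.4, 0.6, -17.6]
grip_width: 0.154
gripper_force: 39.4
```

```bash
python3 -c "
from h import *
show()"
```

```text
t 17.55 vise xy mm -1.1 -23.5 z 90.6 yaw_y -3.84 F [ 19.39   0.56 -17.59] Fv 2.04 M [ 0.103 -2.91   0.406] g 0.154 39.4 q6 0.04 tilt [ 6.7e-03 -2.0e-04 -1.0e+00]
```

The grip sits about 6 mm off the axis along the bar, so the tool orbits. I'll open, re-centre and regrip.

Emit:
jog_arm(
  plan=[
    [[0,0,0],0],
    [[0,0,0],0],
    [[0,0,0],0],
    [[-0.006,0,0],0],
    [[0,0,0],0],
    [[0,0,0],0],
  ],
  claw=0.04,
)

```text
time_s: 18.3
ee_pos: [0.5969, 0.0258, 0.0904]
tool_rot: [0.73, 0.683, -0.0, -0.0]
force: [0.4, 0.1, -0.0]
grip_width: 0.47
gripper_force: 0.0
```

```bash
python3 -c "
from h import *
show();print(state()['ee_pos'])
cv2.imwrite('pics/w3.png',camera('wrist')[:,:,::-1])"
```

```text
t 18.3 vise xy mm -3.7 -30.1 z 90.4 yaw_y -3.78 F [ 0.44  0.1  -0.03] Fv 0.14 M [-0.008  0.017 -0.   ] g 0.47 0.0 q6 0.03 tilt [-1.e-04  0.e+00 -1.e+00]
[0.59685925 0.0257756  0.09043095]
```

View pics/w3.png

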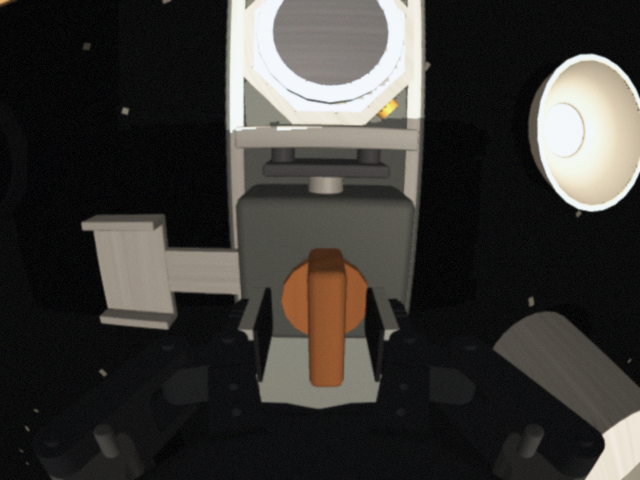

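The bar is aligned with the tool, its centre (326,300) slightly right of the finger midline (319). I'll shift +y and grip.

Emit:
jog_arm(
  plan=[
    [[0.0005,0.0025,0],0],
    [[0,0,0],0],
  ],
)

```text
time_s: 18.6
ee_pos: [0.5997, 0.0263, 0.0904]
tool_rot: [0.73, 0.684, 0.0, 0.0]
force: [0.2, -0.5, 0.9]
grip_width: 0.466
gripper_force: 0.0
```

Emit:
jog_arm(
  plan=[
    [[0,0,0],0],
    [[0,0,0],0],
    [[0,0,0],0],
    [[0,0,0],0],
    [[0,0,0],0],
  ],
  claw=0.0,
  force=40,
)

```text
time_s: 19.23
ee_pos: [0.5998, 0.0262, 0.0906]
tool_rot: [0.73, 0.683, 0.0, 0.0]
force: [4.9, 0.4, -0.1]
grip_width: 0.153
gripper_force: 41.1
```

Emit:
jog_arm(
  plan=[
    [[0,0,0],5],
    [[0,0,0],5],
  ],
)

```text
time_s: 19.48
ee_pos: [0.6, 0.0262, 0.0906]
tool_rot: [0.788, 0.616, 0.001, 0.001]
force: [6.6, -0.1, -1.9]
grip_width: 0.156
gripper_force: 41.0
```

```bash
python3 -c "
from h import *
show()"
```

```text
t 19.475 vise xy mm -0.6 -29.4 z 90.6 yaw_y -13.92 F [ 6.61 -0.05 -1.89] Fv 0.46 M [ 0.064 -0.964  0.287] g 0.156 41.0 q6 0.21 tilt [ 1.5e-03 -1.0e-04 -1.0e+00]
```

Emit:
jog_arm(
  plan=[
    [[0,0,0],5],
    [[0,0,0],5],
  ],
)

```text
time_s: 19.73
ee_pos: [0.6002, 0.0261, 0.0906]
tool_rot: [0.838, 0.545, 0.001, 0.001]
force: [6.9, -0.6, -3.5]
grip_width: 0.158
gripper_force: 40.9
```

```bash
python3 -c "
from h import *
show()"
```

```text
t 19.725 vise xy mm -0.4 -29.5 z 90.6 yaw_y -23.92 F [ 6.87 -0.61 -3.48] Fv -0.08 M [-0.168 -1.129  0.359] g 0.158 40.9 q6 0.38 tilt [ 2.e-03 -2.e-04 -1.e+00]
```

Emit:
jog_arm(
  plan=[
    [[0,0.0005,0],5],
    [[0,0,0],5],
  ],
)

```text
time_s: 19.98
ee_pos: [0.6004, 0.0257, 0.0906]
tool_rot: [0.883, 0.47, 0.0, 0.001]
force: [6.1, -2.3, -1.5]
grip_width: 0.157
gripper_force: 41.0
```

```bash
python3 -c "
from h import *
show()"
```

```text
t 19.975 vise xy mm -0.2 -29.9 z 90.6 yaw_y -33.92 F [ 6.14 -2.26 -1.5 ] Fv -1.78 M [-0.393 -0.905  0.303] g 0.157 41.0 q6 0.56 tilt [ 1.3e-03 -6.0e-04 -1.0e+00]
```

Emit:
jog_arm(
  plan=[
    [[0,0,0],5],
    [[0,0,0],5],
  ],
)

```text
time_s: 20.23
ee_pos: [0.6006, 0.0254, 0.0906]
tool_rot: [0.92, 0.391, 0.001, 0.001]
force: [6.7, -4.7, -2.5]
grip_width: 0.153
gripper_force: 41.0
```

```bash
python3 -c "
from h import *
show()"
```

```text
t 20.225 vise xy mm -0.0 -30.1 z 90.6 yaw_y -43.91 F [ 6.72 -4.65 -2.47] Fv -4.12 M [-0.68  -1.066  0.319] g 0.153 41.0 q6 0.73 tilt [ 0.0017 -0.001  -1.    ]
```

Emit:
jog_arm(
  plan=[
    [[0,0,0],5],
    [[0,0,0],5],
  ],
)

```text
time_s: 20.48
ee_pos: [0.6007, 0.0251, 0.0906]
tool_rot: [0.951, 0.31, 0.001, 0.001]
force: [8.5, -7.0, -2.5]
grip_width: 0.153
gripper_force: 41.0
```

```bash
python3 -c "
from h import *
show()"
```

```text
t 20.475 vise xy mm 0.2 -30.5 z 90.6 yaw_y -53.92 F [ 8.48 -7.01 -2.49] Fv -6.34 M [-1.003 -1.149  0.305] g 0.153 41.0 q6 0.91 tilt [ 0.002  -0.0014 -1.    ]
```

Emit:
jog_arm(
  plan=[
    [[0,0.0008,0],5],
    [[0,0,0],5],
  ],
)

```text
time_s: 20.72
ee_pos: [0.6009, 0.0247, 0.0906]
tool_rot: [0.974, 0.226, 0.0, 0.001]
force: [5.3, -5.6, -1.1]
grip_width: 0.157
gripper_force: 41.1
```

```bash
python3 -c "
from h import *
show()"
```

```text
t 20.725 vise xy mm 0.3 -30.9 z 90.6 yaw_y -63.91 F [ 5.33 -5.63 -1.15] Fv -5.21 M [-0.747 -0.867  0.393] g 0.157 41.1 q6 1.08 tilt [ 0.0011 -0.001  -1.    ]
```

Emit:
jog_arm(
  plan=[
    [[0,0.0002,0],5],
    [[0,0.0002,0],5],
  ],
)

```text
time_s: 20.98
ee_pos: [0.601, 0.0243, 0.0906]
tool_rot: [0.99, 0.14, 0.0, 0.001]
force: [4.4, -4.7, -1.7]
grip_width: 0.153
gripper_force: 41.3
```

```bash
python3 -c "
from h import *
show()"
```

```text
t 20.975 vise xy mm 0.5 -31.3 z 90.6 yaw_y -73.92 F [ 4.41 -4.71 -1.74] Fv -4.35 M [-0.616 -0.744  0.366] g 0.153 41.3 q6 1.25 tilt [ 0.001  -0.0011 -1.    ]
```

Emit:
jog_arm(
  plan=[
    [[0,0.0002,0],5],
    [[0,0.0002,0],5],
  ],
)

```text
time_s: 21.22
ee_pos: [0.601, 0.0239, 0.0906]
tool_rot: [0.999, 0.053, 0.0, 0.001]
force: [4.9, -4.4, -0.9]
grip_width: 0.151
gripper_force: 41.3
```

```bash
python3 -c "
from h import *
show()"
```

```text
t 21.225 vise xy mm 0.5 -31.6 z 90.6 yaw_y -83.91 F [ 4.91 -4.42 -0.87] Fv -4.03 M [-0.627 -0.756  0.424] g 0.151 41.3 q6 1.43 tilt [ 9.0e-04 -1.1e-03 -1.0e+00]
```

Emit:
jog_arm(
  plan=[
    [[0,0.0002,0],4],
  ],
)

```text
time_s: 21.35
ee_pos: [0.601, 0.0237, 0.0906]
tool_rot: [1.0, 0.018, 0.0, 0.001]
force: [4.9, -3.3, -1.2]
grip_width: 0.154
gripper_force: 41.3
```

```bash
python3 -c "
from h import *
show()"
```

```text
t 21.35 vise xy mm 0.6 -31.8 z 90.6 yaw_y -87.89 F [ 4.93 -3.35 -1.16] Fv -2.96 M [-0.628 -0.773  0.4  ] g 0.154 41.3 q6 1.5 tilt [ 9.0e-04 -1.1e-03 -1.0e+00]
```

Emit:
jog_arm(
  plan=[
    [[0,0.0002,0],4],
  ],
)

```text
time_s: 21.48
ee_pos: [0.601, 0.0235, 0.0906]
tool_rot: [1.0, -0.016, 0.0, 0.001]
force: [4.8, -4.2, -0.1]
grip_width: 0.154
gripper_force: 41.3
```

```bash
python3 -c "
from h import *
show()"
```

```text
t 21.475 vise xy mm 0.6 -32.0 z 90.6 yaw_y -91.88 F [ 4.81 -4.17 -0.11] Fv -3.79 M [-0.62  -0.739  0.401] g 0.154 41.3 q6 1.57 tilt [ 9.0e-04 -1.1e-03 -1.0e+00]
```

Emit:
jog_arm(
  plan=[
    [[0,0.0002,0],4],
  ],
)

```text
time_s: 21.6
ee_pos: [0.601, 0.0234, 0.0906]
tool_rot: [0.999, -0.051, 0.0, 0.0]
force: [3.6, -4.3, -0.6]
grip_width: 0.152
gripper_force: 41.4
```

```bash
python3 -c "
from h import *
show()"
```

```text
t 21.6 vise xy mm 0.6 -32.2 z 90.6 yaw_y -95.88 F [ 3.57 -4.29 -0.62] Fv -4.01 M [-0.592 -0.747  0.413] g 0.152 41.4 q6 1.64 tilt [ 9.e-04 -1.e-03 -1.e+00]
```

Emit:
jog_arm(
  plan=[
    [[0,0.0001,0],4],
  ],
)

```text
time_s: 21.72
ee_pos: [0.601, 0.0232, 0.0906]
tool_rot: [0.996, -0.086, 0.0, 0.001]
force: [4.8, -4.9, -0.9]
grip_width: 0.154
gripper_force: 41.4
```

```bash
python3 -c "
from h import *
show()"
```

```text
t 21.725 vise xy mm 0.6 -32.3 z 90.6 yaw_y -99.87 F [ 4.85 -4.89 -0.88] Fv -4.5 M [-0.704 -0.791  0.452] g 0.154 41.4 q6 1.71 tilt [ 9.0e-04 -1.2e-03 -1.0e+00]
```

Emit:
jog_arm(
  plan=[
    [[0,0.0001,0],4],
  ],
)

```text
time_s: 21.85
ee_pos: [0.601, 0.0231, 0.0906]
tool_rot: [0.993, -0.121, 0.001, 0.001]
force: [5.5, -6.2, -0.0]
grip_width: 0.162
gripper_force: 41.4
```

```bash
python3 -c "
from h import *
show()"
```

```text
t 21.85 vise xy mm 0.6 -32.5 z 90.6 yaw_y -103.87 F [ 5.48 -6.2  -0.03] Fv -5.76 M [-0.741 -0.744  0.409] g 0.162 41.4 q6 1.78 tilt [ 9.0e-04 -1.2e-03 -1.0e+00]
```

The corrected moment is up by about 0.12 to 0.13 N m, which means roughly 43 N. Letting go.

Emit:
jog_arm(
  plan=[
    [[0,0,0],0],
    [[0,0,0],0],
    [[0,0,0],0],
    [[0,0,-0.02],0],
    [[0,0,-0.04],0],
    [[0,0,-0.05],0],
    [[0,0,-0.04],0],
    [[0,0,0],0],
    [[0,0,0],0],
  ],
  claw=0.045,
)

```text
time_s: 22.98
ee_pos: [0.6001, 0.0239, 0.2396]
tool_rot: [0.993, -0.12, -0.001, 0.0]
force: [-0.2, 0.8, -0.1]
grip_width: 0.527
gripper_force: 0.0
```

```bash
python3 -c "
from h import *
show()
cv2.imwrite('pics/w4.png',camera('wrist')[:,:,::-1])"
```

```text
t 22.975 vise xy mm -0.3 -31.7 z 239.6 yaw_y -103.75 F [-0.25  0.82 -0.14] Fv 0.8 M [ 0.005 -0.019 -0.016] g 0.527 0.0 q6 1.77 tilt [-1.3e-03  1.0e-04 -1.0e+00]
```

View pics/w4.png

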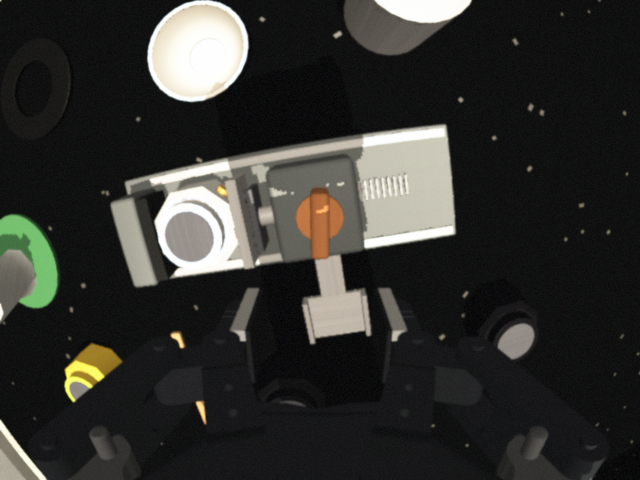

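The boiler at (193,232) is held between the plate and the liner, the knob is free and the bystanders are untouched. Handing in.

```bash
python3 -c "
from workcell import *
print(finish_job())"
```

```text
the job is handed in; nothing more can be done
None
```

The boiler is clamped against the liner at an estimated 43 N (about ±4 N, from the rise in knob moment). The jaw is locked, the gripper is clear, and I handed the job in at about 23 s.

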